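# Sweep the tins into the bay

## Robot

A 7-joint arm with a two-finger parallel gripper is mounted at the origin on a cart in front of the work surface, level with it; the furniture and walls round the work are solid. World frame = base frame: x ahead of the robot, y to its left, z up, the work surface at z = 0. Lengths are in m, angles in rad, forces in N, time in s.
With the tool pointing down it reaches from about 0.4 to 0.85 m from the base axis. Payload 10.4 kg.
Tool frame: the origin (TCP) lies on the front face of the gripper's body, between the roots of the fingers; the fingertips stand 70 mm ahead of it and the grasp point (between the pads) lies 51 mm ahead of it (tip_reach is the distance from the TCP to the fingertips, in m); z points along the fingers, y is the line along which they close (so a half turn about z gives the same grasp; the last joint's range is limited). The gripper opens to 87 mm and grips with 3 to 60 N. Pads are 19 mm wide; open, the fingers measure 117 mm over their backs; the gripper's body (75 mm by 190 mm) begins 51 mm behind the grasp point.
Start: joints at [1.11, 0.332, -0.065, 1.46, 0.022, 1.35, -0.088], TCP at [0.265, -0.566, 0.292] pointing down, gripper open.
Joint ranges: [-2.6, 2.6], [-0.5, 2.12], [-1.47, 1.34], [0.16, 2.42], [-1.27, 4.41], [0.06, 2.06], [-2.6, 2.6]. Speed limits (rad/s): [2.22, 2.22, 2.79, 2.79, 3.14, 3.14, 3.14].

## Interface

Orientations are given as a rotation vector (axis times angle).
In Python, from workcell import * gives the robot as it stands.
- The arm moves only by the tool step_arm, never from a script. Its argument "rows" is text: rows parted by semicolons, each of 7 numbers parted by spaces: the turn, a rotation vector about the tool's x, y, z in rad, then the shift along the tool's x, y, z in mm, then the opening in per cent of the stroke, from 0 (shut) to 100 (fully open). In form: ax ay az x y z jaw; .... A call has 1 to 5 rows; each row shifts and turns the commanded pose from where the row before left it, along the tool's axes as they then stand; what a row does not reach is not made up. A row lasts 1/12 s, in which the tool goes at most 41.7 mm and 7.16 degrees, less where a joint would pass 70% of its speed; a pose out of reach is approached as far as the arm can. A call with a gripper value outside its range is refused whole. The fingers move at their own pace and stop on an object; "grip_force" is the grip in N (left out, the last holds). Time passes only in rows, so rows that do not move let the fingers close. It gives the time, the measured TCP pose, the force, the opening and the grip force at its end, in the units of the state.
- get_state(): the state, without advancing time (a new reading comes with each control period).
- grab_frame(name): name is "side" or "top"; returns a dict with "frame" (480x640x3 uint8, blue, green, red), "z_map" (480x640 float32, m along the optical axis (not along the pixel's ray), 0 where there is no reading), "camera_matrix" (3x3 intrinsics, pixels), "cam_to_world" (4x4, takes a point from camera to world coordinates). Camera axes: x right, y up, looking along -z (the intrinsics and any distortion apply to the point x, -y, -z); pixel columns grow to the right and rows downward; lengths in m; the calibration is good to about 2 mm. A picture is of the moment at which its call begins.
- sign_off(): hands the job in; it is judged then, once.
The state is a dict: "time_s": time; "joint_pos": joint angles; "qvel": joint speeds; "joint_torque": joint torques, N m; "tool_pos": TCP position; "ee_rot": TCP orientation; "ft_force": force on the tool from outside, world axes, zero at the start; "wrist_torque": the same for the moment, N m; "finger_gap": opening from 0.0 (shut) to 1.0 (fully open); "gripper_force": force on a finger pad.
Only numpy, scipy, OpenCV 4.12 (cv2) and the standard library are available. Lean on these libraries where they do the work, as an engineer would, in place of code of your own. Each camera call takes 0.05 s, during which the arm holds its last target. There are 200 camera calls.

## Task

Clear the spot on the right of the worktop: with your fingertips, sweep the three small round grey tins along the worktop into the low three-sided steel bay until each tin is completely inside, behind the front ends of its side walls. The tins stay flat on the worktop all the way, so do not pick them up or tip them over, and leave the yellow adapter block that stands in their row and the other things lying around where they are.

Things in the scene. Friction and masses are not known exactly. Their poses are not given: they have to be found in the camera images.
- tin_1: small round closed tin, pale grey, 36 mm across and 18 mm high, 60 g, stands flat on the worktop; origin at the centre of its underside, z up. One of three identical tins in a ragged row between the robot and the bay, with its neighbours (tins or the yellow adapter) about 55 mm apart in y; it slides when pushed
- tin_2: small round closed tin, pale grey, 36 mm across and 18 mm high, 60 g, stands flat on the worktop; origin at the centre of its underside, z up. One of three identical tins in a ragged row between the robot and the bay, with its neighbours (tins or the yellow adapter) about 55 mm apart in y; it slides when pushed
- tin_3: small round closed tin, pale grey, 36 mm across and 18 mm high, 60 g, stands flat on the worktop; origin at the centre of its underside, z up. One of three identical tins in a ragged row between the robot and the bay, with its neighbours (tins or the yellow adapter) about 55 mm apart in y; it slides when pushed
- bay: low fixed dark steel fence, U-shaped, no floor. Inside 80 mm deep (x), 190 wide (y); walls 4 mm thick, 28 high. Origin on the worktop in the middle of the inside; +x points away from the robot; back wall's inner face at x = +40 mm, open mouth at x = -40 mm, side walls' inner faces at y = +-95 mm. Turned up to 0.2 rad about the vertical. 3 mm tabs outside
- adapter: small yellow plastic adapter block with a dark round hole, 62 x 36 x 29 mm, 120 g, loose, standing in the row of tins with its 62 mm side (its x) roughly along world x; origin at the centre of its underside. Leave it where it is. Left of the row stands a fixed grey heater box, 135 mm high, x 0.38 to 0.57, right face at y = -0.18: keep the hand off it
- side_cutter: small side cutter with red handles, 118 x 38 x 12 mm, lying loose nearer to the robot than the tins; leave alone; origin at the centre of its underside
- solder_reel: reel of solder wire, 57 mm across, 37 mm high, standing loose to the left of the bay; leave alone; origin at the centre of its underside
- flux_bottle: small white bottle with a red pointed cap, 36 mm across, 100 mm high, standing loose left of the solder reel; leave alone; origin at the centre of its underside

How it is judged:
At the end, for the whole second after the job is handed in: All three tins stand flat and at rest on the worktop, completely inside the bay (each tin's centre at least 16 mm behind the mouth and between the side walls); the adapter, side cutter, solder reel and flux bottle are within 12 mm of where they began (x of tin_1 in the frame of bay between -0.024 and 0.03 m and y of tin_1 in the frame of bay between -0.085 and 0.085 m and height (world z) of each of tin_1, tin_2, tin_3 below 0.004 m and angle between each of tin_1, tin_2, tin_3's own z axis and vertical below 0.1 rad and linear speed of each of tin_1, tin_2, tin_3 below 0.01 m/s and x of tin_2 in the frame of bay between -0.024 and 0.03 m and y of tin_2 in the frame of bay between -0.085 and 0.085 m and x of tin_3 in the frame of bay between -0.024 and 0.03 m and y of tin_3 in the frame of bay between -0.085 and 0.085 m and distance of each of adapter, side_cutter, solder_reel, flux_bottle from where it was at the start of the episode below 0.012 m); the robot touches nothing.
It fails at once if a tin is lifted off the worktop (height (world z) of any of tin_1, tin_2, tin_3 above 0.008 m).
It fails at once if a tin is tipped (angle between any of tin_1, tin_2, tin_3's own z axis and vertical above 0.4 rad).
It fails at once if the adapter or another bystander is displaced (distance of any of adapter, side_cutter, solder_reel, flux_bottle from where it was at the start of the episode above 0.012 m).
It fails at once if a bystander is lifted or knocked over (height (world z) of any of adapter, side_cutter, solder_reel, flux_bottle above 0.012 m or angle between flux_bottle's own z axis and vertical above 0.4 rad).
It also fails if it takes over 69 s, if anything falls off the work surface, if the arm or the gripper's body presses on something with over 40 N, if the wrist force passes 120 N, or if a joint passes its speed limit or range.

## Working session

There is one attempt and no reset: what is moved stays moved. The work goes in short steps, Python scripts to look and compute and a tool call to move; the robot and the scene stay as the last step left them, time stands still between calls to the robot, and variables do not carry over. Pictures are saved under pics/ and viewed, at most 10 in all, crops included, and the job is handed in when it is done.

Besides the shell and the picture viewer there is one more tool, called after "Call:" as name(argument=value, ...), one argument or row to a line, values as JSON. step_arm: Moves the arm, as the interface text tells. Its arguments: {"type":"object","properties":{"rows":{"type":"string"},"grip_force":{"type":"number"}},"required":["rows"]}

```bash
mkdir -p pics
cat > h.py <<'E'
from workcell import *
import numpy as np, cv2
def world(f,u,v,z=None):
    K=f["camera_matrix"];T=f["cam_to_world"]
    d=np.array([(u-K[0,2])/K[0,0],-(v-K[1,2])/K[1,1],-1.])
    if z is None:
        return T[:3,:3]@(d*f["z_map"][int(v),int(u)])+T[:3,3]
    r=T[:3,:3]@d; o=T[:3,3]; return o+r*(z-o[2])/r[2]
E
python3 - <<'E'
from h import *
for n in("top","side"):
    f=grab_frame(n); cv2.imwrite(f"pics/{n}0.png",f["frame"]); np.savez(f"{n}0.npz",**f)
    print(n,f["camera_matrix"],f["cam_to_world"])
print(get_state())
E
```

```text
top [[464.77145701   0.         314.16296867]
 [  0.         464.77145701 236.77414916]
 [  0.           0.           1.        ]] [[-0.00803322  0.98426809 -0.1764987   0.31983912]
 [-0.99957643 -0.01284135 -0.02611643 -0.21134116]
 [-0.02797205  0.17621414  0.98395434  0.93723841]
 [ 0.          0.          0.          1.        ]]
side [[521.22939533   0.         310.41651687]
 [  0.         521.22939533 240.95513802]
 [  0.           0.           1.        ]] [[ 0.99731908  0.05145918 -0.05202496  0.4333095 ]
 [-0.06848744  0.40603157 -0.91128911 -1.04074053]
 [-0.02577041  0.91240907  0.40846734  0.40206176]
 [ 0.          0.          0.          1.        ]]
{'time_s': 0.1, 'joint_pos': array([ 1.11038095,  0.3327933 , -0.06473688,  1.46086061,  0.02159847,
        1.34989338, -0.08848983]), 'qvel': array([ 0.00119192, -0.00094111, -0.00041048, -0.00222733, -0.00056142,
       -0.00111097, -0.00112962]), 'joint_torque': array([ 1.75880410e-03, -6.24542427e+01,  2.50754954e-02, -3.90715742e+01,
       -6.13799505e-02,  3.66060343e-02,  2.67995034e-05]), 'tool_pos': array([ 0.26488639, -0.5658057 ,  0.29154157]), 'ee_rot': array([-3.06540771e+00, -6.82072646e-01,  4.96004917e-04]), 'ft_force': array([-0.60432788, -0.38432573,  1.24661643]), 'wrist_torque': array([0.05146417, 0.02493227, 0.01172947]), 'gripper_force': 0.0, 'finger_gap': 1.0019774347742831}
```

View pics/top0.png

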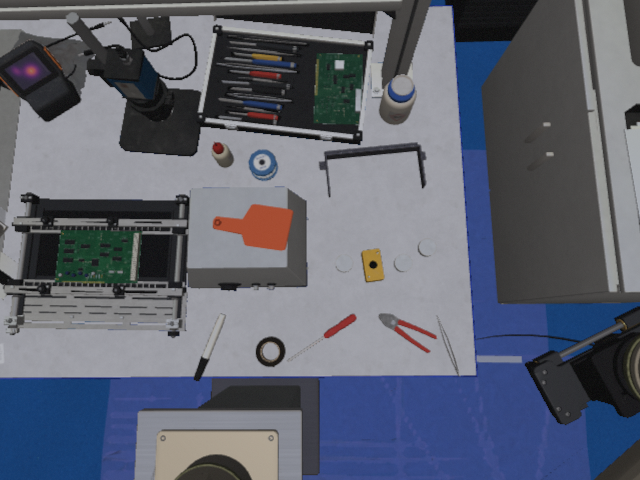

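View pics/side0.png

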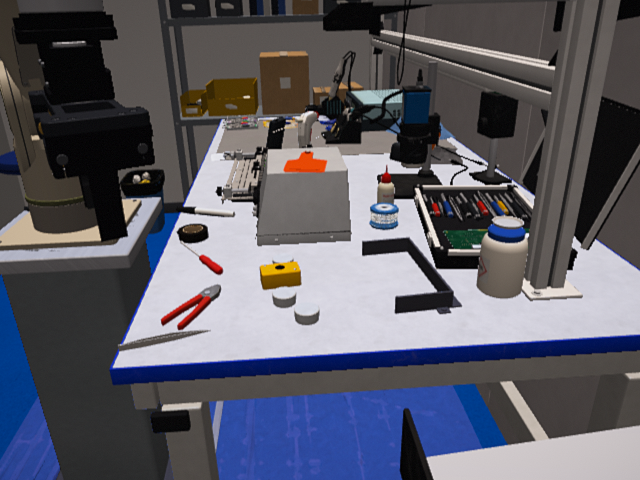

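The top view shows the tins at about (344,266), (401,264) and (425,247), with the adapter at (373,265). The bay's back wall runs (328,155)–(420,147) with the mouth facing down, and the heater's right edge is near x=306. I'll enlarge the area to read it more precisely.

Run:
```python
from h import *
f=np.load("top0.npz"); c=f["frame"][135:295,295:455]
c=cv2.resize(c,(800,800),interpolation=cv2.INTER_CUBIC)[:, :]
cv2.imwrite("pics/crop1.png",cv2.resize(f["frame"][140:290,290:460],(680,600),interpolation=cv2.INTER_CUBIC))
for u,v,z in[(344,266,.018),(401,264,.018),(425,247,.018),(373,265,.029)]: print(u,v,world(f,u,v,z).round(4),world(f,u,v).round(4))
```

```text
344 266 [ 0.425  -0.2457  0.018 ] [ 0.4249 -0.2456  0.0196]
401 264 [ 0.4278 -0.3584  0.018 ] [ 0.4278 -0.3584  0.0178]
425 247 [ 0.4612 -0.4073  0.018 ] [ 0.4613 -0.4075  0.017 ]
373 265 [ 0.4251 -0.302   0.029 ] [ 0.4255 -0.3023  0.0258]
```

View pics/crop1.png

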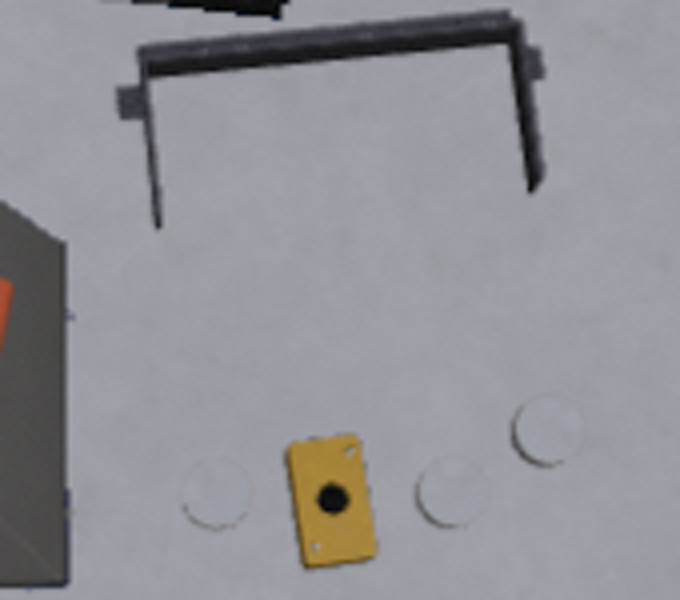

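Enlarged crop (scale 4, offset 290,140) gives these full-image positions:
- **Tins:** (344.2,263), (403,262.8) and (427,247.5).
- **Adapter:** (373,265).
- **Bay inner corners:** (327,159) and (418,150.5).
- **Wall ends:** (329.5,197) and (423,187.5).

Run:
```python
from h import *
f=np.load("top0.npz")
P=lambda x,y,z:world(f,290+x/4-.4,140+y/4-.4,z)[:2]
bl,br,ml,mr=P(148,76,0),P(512,42,0),P(158,228,0),P(532,190,0)
print(bl,br,ml,mr,"w",np.linalg.norm(bl-br),"d",np.linalg.norm(bl-ml),np.linalg.norm(br-mr))
d=bl-br; yaw=np.arctan2(-d[0],d[1]);print("yaw",yaw)
R=np.array([[np.cos(yaw),-np.sin(yaw)],[np.sin(yaw),np.cos(yaw)]])
o=(bl+br)/2-R@[.04,0];print("o",o)
for n,x,y in(("A",217,492),("B",452,491),("C",548,430)):
    p=P(x,y,.018);print(n,p.round(4),(R.T@(p-o)).round(4))
for x,y in((290,445),(357,436),(376,557),(303,567)):print("ad",P(x,y,.029).round(4))
np.savez("bay.npz",R=R,o=o)
# tin refine by depth
s=f["z_map"]; 
H,W=s.shape;u,v=np.meshgrid(np.arange(W),np.arange(H));K=f["camera_matrix"];T=f["cam_to_world"]
pc=np.stack([(u-K[0,2])/K[0,0]*s,-(v-K[1,2])/K[1,1]*s,-s],-1)@T[:3,:3].T+T[:3,3]
for p in((.43,-.246),(.43,-.36),(.461,-.41)):
    m=(np.hypot(pc[...,0]-p[0],pc[...,1]-p[1])<.026)&(pc[...,2]>.012);q=pc[m];print(len(q),((q.max(0)+q.min(0))/2).round(4),q.mean(0).round(4))
```

```text
[ 0.65529581 -0.21408066] [ 0.67058936 -0.40591134] [ 0.57243082 -0.21822181] [ 0.58975158 -0.41242849] w 0.19243935443691493 d 0.08296840320824841 0.08110005534942237
yaw 0.07955591299486939
o [ 0.6230691  -0.31317488]
A [ 0.4318 -0.2455] [-0.1853  0.0826]
B [ 0.431  -0.3617] [-0.1953 -0.0331]
C [ 0.461  -0.4104] [-0.1693 -0.0841]
ad [ 0.4534 -0.2815]
ad [ 0.4574 -0.3145]
ad [ 0.3978 -0.3217]
ad [ 0.3933 -0.2862]
249 [ 0.4321 -0.2459  0.0183] [ 0.4317 -0.246   0.018 ]
258 [ 0.4308 -0.3629  0.0173] [ 0.4312 -0.3629  0.0179]
257 [ 0.4621 -0.412   0.0175] [ 0.4618 -0.4117  0.0179]
```

Call:
step_arm(
  rows="0 0 0.09 0 0 0 16; 0 0 0.09 0 0 0 16; 0 0 0 35 -19 0 16; 0 0 0 35 -19 0 16; 0 0 0 35 -19 0 16",
)

```text
time_s: 0.52
tool_pos: [0.3524, -0.4832, 0.2918]
ee_rot: [-3.115, -0.401, 0.001]
ft_force: [0.2, -1.0, -0.0]
finger_gap: 0.709
gripper_force: 0.0
```

Call:
step_arm(
  rows="0 0 0 35 -19 0 16; 0 0 0 35 -19 0 16; 0 0 0 9 -4 30 16; 0 0 0 0 0 35 16; 0 0 0 0 0 35 16",
)

```text
time_s: 0.93
tool_pos: [0.4189, -0.4223, 0.1915]
ee_rot: [3.114, 0.408, 0.002]
ft_force: [0.2, -0.7, -0.7]
finger_gap: 0.327
gripper_force: 0.0
```

```bash
cat >> h.py <<'E'
from scipy.spatial.transform import Rotation as Ro
def go(x,y,z=None):
    s=get_state();R=Ro.from_rotvec(s["ee_rot"]).as_matrix();p=s["tool_pos"]
    d=np.array([x,y,p[2] if z is None else z])-p
    print("pos",p.round(4),"yaw",np.degrees(np.arctan2(R[1,0],R[0,0])).round(2),"tz",R[:,2].round(3),"gap",s["finger_gap"],"tool mm",(R.T@d*1000).round(1))
E
python3 -c "
from h import *
go(.418,-.423,.076)"
```

```text
pos [ 0.4189 -0.4223  0.1915] yaw 14.92 tz [ 0.001 -0.001 -1.   ] gap 0.32734566990881825 tool mm [ -1.2   0.3 115.5]
```

Call:
step_arm(
  rows="0 0 0 -1 0 35 16; 0 0 0 0 0 35 16; 0 0 0 0 0 30 16; 0 0 0 0 0 14 16; 0 0 0 0 0 0 16",
)

```text
time_s: 1.35
tool_pos: [0.4148, -0.4219, 0.074]
ee_rot: [-3.11, -0.403, 0.007]
ft_force: [-0.6, 0.2, -0.2]
finger_gap: 0.161
gripper_force: 0.0
```

```bash
python3 -c "
from h import *
go(.602,-.375,.076)
f=grab_frame('top');cv2.imwrite('pics/t1.png',cv2.resize(f['frame'][140:290,290:460],(680,600)))"
```

```text
pos [ 0.4148 -0.4219  0.074 ] yaw 14.78 tz [-0.005  0.005 -1.   ] gap 0.16108031836003445 tool mm [193.    2.4  -2.7]
```

View pics/t1.png

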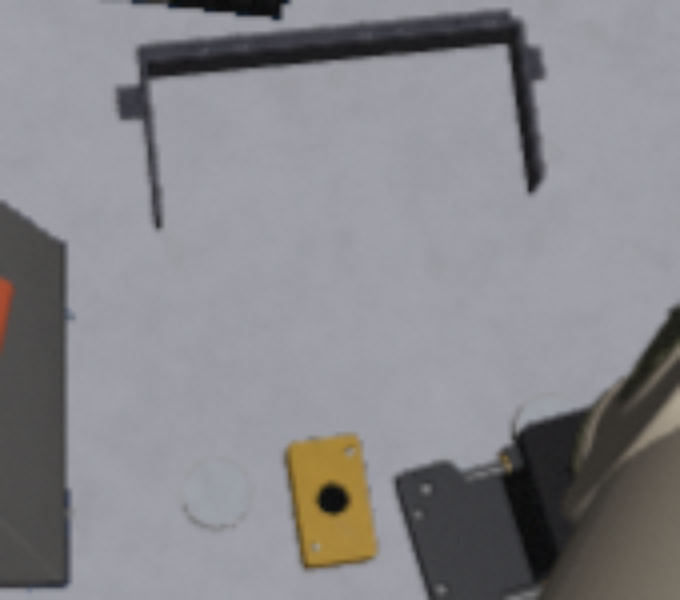

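Call:
step_arm(
  rows="0 0 0 8 2 -2 16; 0 0 0 8 0 0 16; 0 0 0 12 0 0 16; 0 0 0 16 0 0 16; 0 0 0 16 0 0 16",
)

```text
time_s: 1.82
tool_pos: [0.4774, -0.4099, 0.0813]
ee_rot: [3.114, 0.404, 0.002]
ft_force: [-0.4, -0.7, -0.1]
finger_gap: 0.16
gripper_force: 0.3
```

Call:
step_arm(
  rows="0 0 0 16 0 0 16; 0 0 0 16 0 0 16; 0 0 0 16 0 0 16; 0 0 0 16 0 0 16; 0 0 0 12 0 0 16",
)

```text
time_s: 2.23
tool_pos: [0.5518, -0.3892, 0.0809]
ee_rot: [3.115, 0.407, 0.003]
ft_force: [-0.6, 0.9, 0.6]
finger_gap: 0.162
gripper_force: 0.3
```

```bash
python3 -c "
from h import *
go(.602,-.375,.076);print(get_state()['ft_force'])
f=grab_frame('top');g=grab_frame('side');cv2.imwrite('pics/t2.png',np.hstack([cv2.resize(f['frame'][130:290,290:460],(400,376)),cv2.resize(g['frame'][200:360,240:410],(400,376))]))"
```

```text
pos [ 0.5518 -0.3892  0.0809] yaw 14.89 tz [ 0.002  0.    -1.   ] gap 0.16187245987780102 tool mm [52.1 -0.9  5. ]
[-0.58181847  0.85025992  0.60852717]
```

View pics/t2.png

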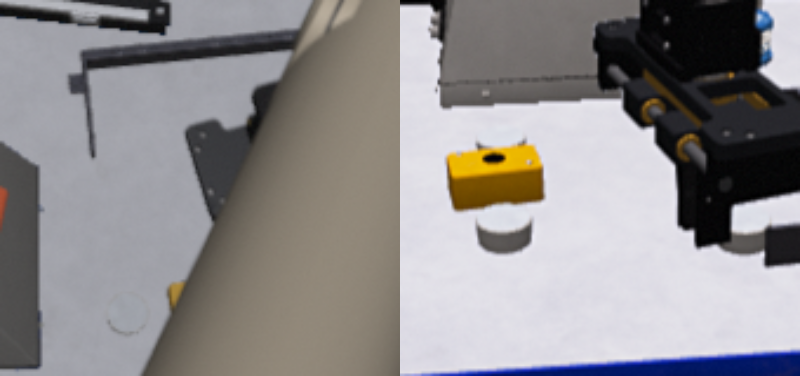

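The side view shows the tin cradled ahead of the fingers and entering the bay, with the other tin and the adapter undisturbed.

Call:
step_arm(
  rows="0 0 0 14 0 3 16; 0 0 0 14 0 1 16; 0 0 0 10 0 0 16; 0 0 0 8 0 0 16; 0 0 0 4 0 0 16",
)

```text
time_s: 2.75
tool_pos: [0.5979, -0.3777, 0.0764]
ee_rot: [-3.115, -0.405, -0.001]
ft_force: [0.3, -0.0, -0.7]
finger_gap: 0.161
gripper_force: 0.2
```

Call:
step_arm(
  rows="0 0 0 0 0 0 16; 0 0 0 -25 0 0 16; 0 0 0 -25 0 0 16; 0 0 0 0 0 -35 16; 0 0 0 0 0 -35 16",
)

```text
time_s: 3.17
tool_pos: [0.5448, -0.3921, 0.1449]
ee_rot: [-3.114, -0.398, 0.008]
ft_force: [1.6, -0.8, 1.5]
finger_gap: 0.159
gripper_force: 0.0
```

```bash
cat >> h.py <<'E'
def tins(f):
    s=f["z_map"];H,W=s.shape;u,v=np.meshgrid(np.arange(W),np.arange(H));K=f["camera_matrix"];T=f["cam_to_world"]
    pc=np.stack([(u-K[0,2])/K[0,0]*s,-(v-K[1,2])/K[1,1]*s,-s],-1)@T[:3,:3].T+T[:3,3]
    m=(pc[...,2]>.013)&(pc[...,2]<.024)&(pc[...,0]>.39)&(pc[...,0]<.665)&(pc[...,1]>-.43)&(pc[...,1]<-.2)&(f["frame"].min(-1)>110)
    n,l,st,c=cv2.connectedComponentsWithStats(m.astype(np.uint8)); b=np.load("bay.npz")
    for i in range(1,n):
        if st[i,4]>60:
            q=pc[l==i];p=((q.max(0)+q.min(0))/2)[:2];print("blob",st[i,4],p.round(4),"bay",(b["R"].T@(p-b["o"])).round(4),c[i].round())
E
python3 -c "
from h import *
go(.39,-.367)
print('top');tins(grab_frame('top'));print('side');tins(grab_frame('side'))"
```

```text
pos [ 0.5448 -0.3921  0.1449] yaw 14.58 tz [-0.006  0.002 -1.   ] gap 0.15902514259957418 tool mm [-143.5  -63.2    0.9]
top
blob 113 [ 0.6261 -0.3647] bay [-0.0011 -0.0516] [400. 168.]
blob 248 [ 0.4324 -0.2458] bay [-0.1847  0.0823] [344. 263.]
side
blob 164 [ 0.4299 -0.2456] bay [-0.1872  0.0827] [282. 258.]
blob 241 [ 0.622 -0.372] bay [-0.0057 -0.0585] [413. 287.]
blob 252 [ 0.4298 -0.3641] bay [-0.1967 -0.0354] [284. 293.]
```

Call:
step_arm(
  rows="0 0 0 -35 -13 0 16; 0 0 0 -35 -13 0 16; 0 0 0 -35 -13 0 16; 0 0 0 -35 -13 0 16; 0 0 0 0 0 0 16",
)

```text
time_s: 3.68
tool_pos: [0.3921, -0.3772, 0.1454]
ee_rot: [-3.116, -0.394, 0.008]
ft_force: [0.8, -1.3, -0.8]
finger_gap: 0.162
gripper_force: 0.0
```

```bash
python3 -c "
from h import *
go(.391,-.374,.077)
tins(grab_frame('side'))"
```

```text
pos [ 0.3921 -0.3772  0.1454] yaw 14.41 tz [-0.005  0.001 -1.   ] gap 0.1618510656572484 tool mm [ 0.1 -3.3 68.4]
blob 163 [ 0.4298 -0.2458] bay [-0.1873  0.0825] [282. 258.]
blob 241 [ 0.6225 -0.3706] bay [-0.0052 -0.0572] [413. 287.]
blob 252 [ 0.4298 -0.3645] bay [-0.1967 -0.0358] [284. 293.]
```

Call:
step_arm(
  rows="0 0 -0.012 0 -3 30 16; 0 0 0 0 0 28 16; 0 0 0 0 0 10 16; 0 0 0 0 0 0 16",
)

```text
time_s: 4.07
tool_pos: [0.3984, -0.3725, 0.0761]
ee_rot: [-3.11, -0.422, 0.004]
ft_force: [0.2, 0.5, -0.1]
finger_gap: 0.157
gripper_force: 0.0
```

```bash
python3 -c "
from h import *
go(.597,-.318,.077)"
```

```text
pos [ 0.3984 -0.3725  0.0761] yaw 15.47 tz [-0.003  0.003 -1.   ] gap 0.15679859907919863 tool mm [205.9   0.4  -1.4]
```

Call:
step_arm(
  rows="0 0 0 8 0 0 16; 0 0 0 12 0 0 16; 0 0 0 16 0 0 16; 0 0 0 16 0 1 16; 0 0 0 16 0 0 16",
)

```text
time_s: 4.48
tool_pos: [0.4677, -0.3545, 0.0782]
ee_rot: [3.112, 0.424, 0.003]
ft_force: [-0.3, 0.7, 0.7]
finger_gap: 0.159
gripper_force: 0.2
```

Call:
step_arm(
  rows="0 0 0 16 0 1 16; 0 0 0 16 0 0 16; 0 0 0 16 0 0 16; 0 0 0 16 0 0 16; 0 0 0 16 0 0 16",
)

```text
time_s: 4.9
tool_pos: [0.5448, -0.3326, 0.0769]
ee_rot: [3.112, 0.425, 0.002]
ft_force: [0.1, -0.1, 0.8]
finger_gap: 0.162
gripper_force: 0.2
```

```bash
python3 -c "
from h import *
go(.597,-.318,.077)
tins(grab_frame('side'))"
```

```text
pos [ 0.5448 -0.3326  0.0769] yaw 15.54 tz [ 0.001 -0.    -1.   ] gap 0.16248426928889445 tool mm [54.2 -0.1 -0. ]
blob 163 [ 0.4299 -0.2455] bay [-0.1872  0.0828] [282. 258.]
blob 165 [ 0.5713 -0.3266] bay [-0.0526 -0.0093] [374. 276.]
blob 240 [ 0.6221 -0.372 ] bay [-0.0056 -0.0586] [413. 287.]
```

Call:
step_arm(
  rows="0 0 0 16 0 0 16; 0 0 0 14 0 0 16; 0 0 0 10 0 0 16; 0 0 0 8 0 0 16; 0 0 0 5 0 0 16",
)

```text
time_s: 5.37
tool_pos: [0.5946, -0.3188, 0.0764]
ee_rot: [-3.113, -0.425, -0.001]
ft_force: [-0.6, 0.1, 0.4]
finger_gap: 0.161
gripper_force: 0.2
```

Call:
step_arm(
  rows="0 0 0 0 0 0 16; 0 0 0 -25 0 0 16; 0 0 0 -25 0 0 16; 0 0 0 0 0 -40 16; 0 0 0 0 0 -40 16",
)

```text
time_s: 5.78
tool_pos: [0.5411, -0.3341, 0.1548]
ee_rot: [-3.111, -0.417, 0.009]
ft_force: [1.8, -0.3, 0.9]
finger_gap: 0.16
gripper_force: 0.0
```

```bash
python3 -c "
from h import *
go(.431,-.246,.25)
tins(grab_frame('side'));tins(grab_frame('top'));print(get_state()['joint_pos'])"
```

```text
pos [ 0.5411 -0.3341  0.1548] yaw 15.28 tz [-0.006  0.002 -1.   ] gap 0.1599339605800397 tool mm [ -83.5 -114.3  -94.4]
blob 161 [ 0.4298 -0.2462] bay [-0.1873  0.0821] [282. 258.]
blob 210 [ 0.6189 -0.3115] bay [-0.004  0.002] [401. 270.]
blob 241 [ 0.6223 -0.3722] bay [-0.0054 -0.0588] [413. 287.]
[ 0.62388288  0.46355385 -0.18947415  1.56273127  0.09507689  1.11336195
 -0.88978612]
```

Call:
step_arm(
  rows="0 0 0.12 0 0 -40 65; 0 0 0.12 0 0 -40 65; 0 0 0.12 0 0 -15 65; 0 0 0.12 0 0 0 65; 0 0 0.12 0 0 0 65",
)

```text
time_s: 6.3
tool_pos: [0.545, -0.3339, 0.2533]
ee_rot: [3.096, -0.527, 0.005]
ft_force: [0.3, 0.5, -1.4]
finger_gap: 0.457
gripper_force: 0.0
```

Call:
step_arm(
  rows="0 0 0.12 0 0 0 65; 0 0 0.12 0 0 0 65; 0 0 0.12 0 0 0 65; 0 0 0.12 0 0 0 65; 0 0 0.12 0 0 0 65",
)

```text
time_s: 6.72
tool_pos: [0.5444, -0.3336, 0.2513]
ee_rot: [2.803, -1.418, 0.0]
ft_force: [0.3, -0.2, -0.5]
finger_gap: 0.643
gripper_force: 0.0
```

Call:
step_arm(
  rows="0 0 0.12 0 0 0 65; 0 0 0.12 0 0 0 65; 0 0 0.12 0 0 0 65; 0 0 0.12 0 0 0 65; 0 0 0.12 0 0 0 65",
)

```text
time_s: 7.13
tool_pos: [0.5444, -0.3336, 0.2514]
ee_rot: [2.259, -2.183, 0.001]
ft_force: [-0.1, 0.2, -0.1]
finger_gap: 0.654
gripper_force: 0.0
```

```bash
python3 -c "
from h import *
go(.431,-.246,.15);print(get_state()['joint_pos'])"
```

```text
pos [ 0.5444 -0.3336  0.2514] yaw -88.06 tz [ 0. -0. -1.] gap 0.6538443972223145 tool mm [-91.4 110.4 101.3]
[ 0.40424144  0.38174465  0.09640629  1.48445704 -0.03734822  1.27679958
 -2.60314387]
```

Joint 7 has reached its limit in this direction, so I'll turn back the other way. A half turn gives the same grasp.

Call:
step_arm(
  rows="0 0 -0.122 0 0 0 65; 0 0 -0.122 0 0 0 65; 0 0 -0.122 0 0 0 65; 0 0 -0.122 0 0 0 65; 0 0 -0.122 0 0 0 65",
)

```text
time_s: 7.55
tool_pos: [0.5445, -0.3335, 0.2513]
ee_rot: [2.818, -1.387, 0.0]
ft_force: [-0.3, -0.3, 0.0]
finger_gap: 0.652
gripper_force: 0.0
```

Call:
step_arm(
  rows="0 0 -0.122 0 0 0 65; 0 0 -0.122 0 0 0 65; 0 0 -0.122 0 0 0 65; 0 0 -0.122 0 0 0 65; 0 0 -0.122 0 0 0 65",
)

```text
time_s: 7.97
tool_pos: [0.5444, -0.3336, 0.2513]
ee_rot: [3.105, -0.477, 0.0]
ft_force: [-0.5, -0.1, 0.1]
finger_gap: 0.649
gripper_force: 0.0
```

Call:
step_arm(
  rows="0 0 -0.122 0 0 0 65; 0 0 -0.122 0 0 0 65; 0 0 -0.122 0 0 0 65; 0 0 -0.122 0 0 0 65; 0 0 -0.122 0 0 0 65",
)

```text
time_s: 8.38
tool_pos: [0.5445, -0.3336, 0.2514]
ee_rot: [3.105, 0.477, 0.0]
ft_force: [-1.0, -0.0, -0.4]
finger_gap: 0.649
gripper_force: 0.0
```

Call:
step_arm(
  rows="0 0 -0.122 0 0 0 65; 0 0 -0.122 0 0 0 65; 0 0 -0.122 0 0 0 65; 0 0 -0.122 0 0 0 65; 0 0 -0.122 0 0 0 65",
)

```text
time_s: 8.8
tool_pos: [0.5444, -0.3336, 0.2513]
ee_rot: [2.818, 1.388, -0.0]
ft_force: [-0.2, -0.2, -0.3]
finger_gap: 0.649
gripper_force: 0.0
```

Call:
step_arm(
  rows="0 0 -0.122 0 0 0 65; 0 0 -0.122 0 0 0 65; 0 0 -0.122 0 0 0 65; 0 0 -0.122 0 0 0 65; 0 0 -0.122 0 0 0 65",
)

```text
time_s: 9.22
tool_pos: [0.5444, -0.3336, 0.2513]
ee_rot: [2.271, 2.17, -0.0]
ft_force: [-0.0, -0.9, 0.4]
finger_gap: 0.653
gripper_force: 0.0
```

```bash
python3 -c "
from h import *
go(.431,-.246,.15);print(get_state()['joint_pos'])
tins(grab_frame('side'))"
```

```text
pos [ 0.5444 -0.3336  0.2513] yaw 87.38 tz [ 0.    -0.001 -1.   ] gap 0.6527464871080808 tool mm [  82.4 -117.3  101.3]
[ 0.75634163  0.41034684 -0.36767264  1.46229778  0.14998229  1.29631096
  0.33012436]
blob 163 [ 0.4298 -0.246 ] bay [-0.1873  0.0823] [282. 258.]
blob 204 [ 0.6187 -0.3116] bay [-0.0042  0.0019] [401. 270.]
blob 239 [ 0.6224 -0.3717] bay [-0.0053 -0.0583] [413. 287.]
```

Call:
step_arm(
  rows="0 0 0.018 20 -29 0 65; 0 0 0 20 -29 0 65; 0 0 0 20 -29 0 65; 0 0 0 20 -29 0 65; 0 0 0 0 0 0 65",
)

```text
time_s: 9.68
tool_pos: [0.4299, -0.2426, 0.2506]
ee_rot: [-2.297, -2.139, 0.004]
ft_force: [1.6, -0.5, 0.6]
finger_gap: 0.652
gripper_force: 0.0
```

```bash
python3 -c "
from h import *
go(.431,-.246,.077);print(get_state()['joint_pos'])
f=grab_frame('top');g=grab_frame('side');cv2.imwrite('pics/t3.png',np.hstack([cv2.resize(f['frame'][130:330,230:430],(400,400)),cv2.resize(g['frame'][130:330,200:400],(400,400))]))"
```

```text
pos [ 0.4299 -0.2426  0.2506] yaw 85.92 tz [-0.004  0.    -1.   ] gap 0.652069441734221 tool mm [ -3.3   2.  173.6]
[ 0.81066737  0.09961185 -0.41051941  1.83593912  0.0435685   1.21795906
  0.31552228]
```

View pics/t3.png

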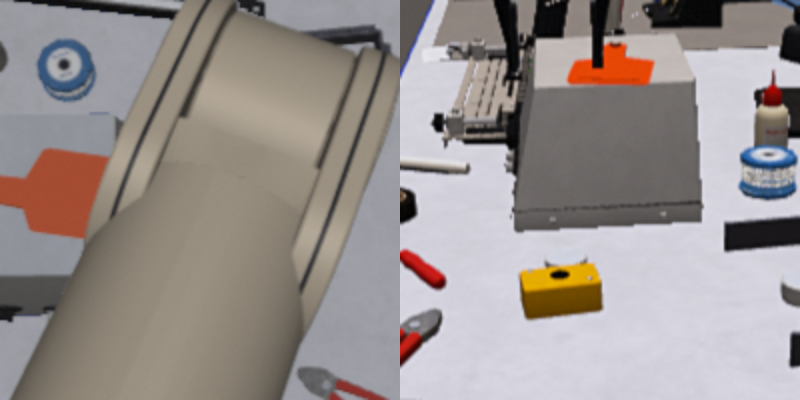

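Side view: open fingers are above the tin, near (510,20) and (598,20) in the composite, and the tin is still behind the adapter. The top view is hidden by the wrist. I'll lower in stages and watch the force.

Call:
step_arm(
  rows="0 0 0 -3 2 25 65; 0 0 0 0 0 30 65; 0 0 0 0 0 30 65; 0 0 0 0 0 15 65; 0 0 0 0 0 0 65",
)

```text
time_s: 10.2
tool_pos: [0.435, -0.2489, 0.1479]
ee_rot: [-2.296, -2.137, 0.001]
ft_force: [-0.9, 0.7, 0.2]
finger_gap: 0.649
gripper_force: 0.0
```

```bash
python3 -c "
from h import *
go(.431,-.247,.077);print(get_state()['ft_force'])
g=grab_frame('side');cv2.imwrite('pics/t4.png',cv2.resize(g['frame'][50:330,150:430],(600,600)))"
```

```text
pos [ 0.435  -0.2489  0.1479] yaw 85.91 tz [-0.004  0.003 -1.   ] gap 0.6487226455551529 tool mm [ 1.5 -3.8 70.9]
[-0.8782575   0.65645238  0.17014822]
```

View pics/t4.png

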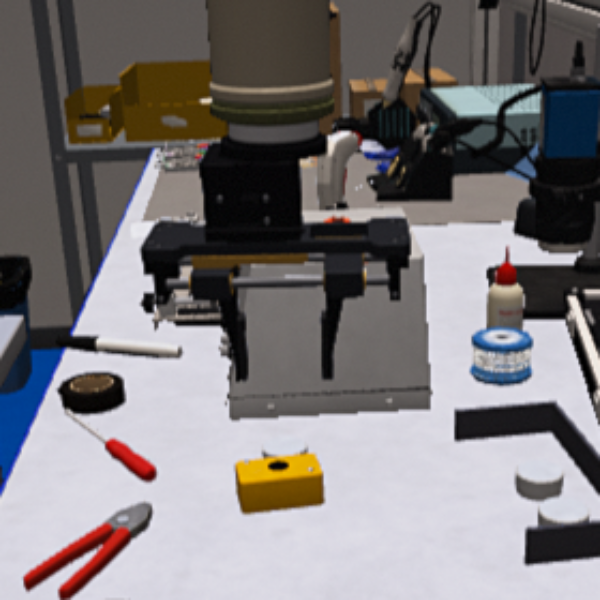

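The gripper is straddling the tin's line with its long body along x. The wrist is well above the heater and the path is clear.

Call:
step_arm(
  rows="0 0 0 1 -4 25 65; 0 0 0 0 0 25 65; 0 0 0 0 0 15 65; 0 0 0 0 0 6 65; 0 0 0 0 0 0 65",
)

```text
time_s: 10.67
tool_pos: [0.4326, -0.2481, 0.0804]
ee_rot: [-2.298, -2.142, -0.0]
ft_force: [0.2, -0.4, 0.5]
finger_gap: 0.649
gripper_force: 0.0
```

```bash
python3 -c "
from h import *
go(.431,-.247,.077);print(get_state()['ft_force'])
tins(grab_frame('side'))"
```

```text
pos [ 0.4326 -0.2481  0.0804] yaw 86.0 tz [ 0.  0. -1.] gap 0.6487946472842238 tool mm [ 1.  -1.6  3.4]
[ 0.22957298 -0.35345641  0.47734699]
blob 164 [ 0.4298 -0.2468] bay [-0.1873  0.0816] [282. 258.]
blob 209 [ 0.619 -0.312] bay [-0.004   0.0015] [401. 270.]
blob 241 [ 0.6221 -0.3714] bay [-0.0056 -0.058 ] [413. 287.]
```

Call:
step_arm(
  rows="0 0 0 1 -1 3 60; 0 0 0 0 0 0 50; 0 0 0 0 0 0 38; 0 0 0 0 0 0 38; 0 0 0 0 0 0 38",
  grip_force=3,
)

```text
time_s: 11.13
tool_pos: [0.4314, -0.2468, 0.0777]
ee_rot: [2.296, 2.143, 0.0]
ft_force: [1.1, 0.0, -0.1]
finger_gap: 0.414
gripper_force: 0.0
```

```bash
python3 -c "
from h import *
go(.6126,-.2577,.077);print(get_state()['ft_force'],get_state()['gripper_force'])
tins(grab_frame('side'))"
```

```text
pos [ 0.4314 -0.2468  0.0777] yaw 86.04 tz [ 0.001 -0.001 -1.   ] gap 0.4143638830287648 tool mm [  1.7 181.5   0.9]
[ 1.08274341  0.04248927 -0.1441412 ] 0.0
blob 166 [ 0.4298 -0.2463] bay [-0.1873  0.082 ] [282. 257.]
blob 209 [ 0.6192 -0.3112] bay [-0.0037  0.0023] [402. 270.]
blob 237 [ 0.6222 -0.3707] bay [-0.0055 -0.0572] [413. 287.]
```

Call:
step_arm(
  rows="0 0 0 0 0 0 35; 0 0 0 0 4 0 35; 0 0 0 0 8 0 35; 0 0 0 0 8 0 35; 0 0 0 0 8 0 35",
  grip_force=3,
)

```text
time_s: 11.6
tool_pos: [0.4602, -0.2487, 0.0773]
ee_rot: [2.297, 2.143, 0.0]
ft_force: [-1.3, -0.0, 2.4]
finger_gap: 0.4
gripper_force: 3.0
```

```bash
python3 -c "
from h import *
go(.6126,-.2577,.077);print(get_state()['ft_force'],get_state()['gripper_force'])
tins(grab_frame('side'))"
```

```text
pos [ 0.4602 -0.2487  0.0773] yaw 86.05 tz [ 0. -0. -1.] gap 0.39998841147487 tool mm [  1.5 152.7   0.4]
[-1.28483502 -0.02180529  2.43266343] 3.0070088550564833
blob 165 [ 0.4586 -0.2496] bay [-0.1589  0.0764] [299. 257.]
blob 208 [ 0.6189 -0.3115] bay [-0.004  0.002] [401. 270.]
blob 241 [ 0.6221 -0.3715] bay [-0.0056 -0.0581] [413. 287.]
```

Call:
step_arm(
  rows="0 0 0 0 10 0 35; 0 0 0 0 10 0 35; 0 0 0 0 10 0 35; 0 0 0 0 10 0 35; 0 0 0 0 10 0 35",
)

```text
time_s: 12.07
tool_pos: [0.5102, -0.252, 0.0771]
ee_rot: [-2.297, -2.144, -0.0]
ft_force: [0.0, 0.2, 0.9]
finger_gap: 0.403
gripper_force: 3.0
```

Call:
step_arm(
  rows="0 0 0 0 10 0 35; 0 0 0 0 10 0 35; 0 0 0 0 10 0 35; 0 0 0 0 10 0 35; 0 0 0 0 10 0 35",
)

```text
time_s: 12.48
tool_pos: [0.5599, -0.2555, 0.0771]
ee_rot: [-2.297, -2.144, -0.0]
ft_force: [0.6, -0.3, -0.5]
finger_gap: 0.403
gripper_force: 3.0
```

```bash
python3 -c "
from h import *
go(.6126,-.2577,.077);print(get_state()['ft_force'],get_state()['gripper_force'])
tins(grab_frame('side'))"
```

```text
pos [ 0.5599 -0.2555  0.0771] yaw 86.05 tz [-0.  0. -1.] gap 0.40329744235554493 tool mm [ 1.4 52.7  0.1]
[ 0.58463277 -0.28825292 -0.48513026] 2.9999285226222128
blob 178 [ 0.5573 -0.255 ] bay [-0.0609  0.0633] [358. 256.]
blob 207 [ 0.619  -0.3116] bay [-0.0039  0.0019] [402. 270.]
blob 240 [ 0.6222 -0.3715] bay [-0.0055 -0.058 ] [413. 287.]
```

Call:
step_arm(
  rows="0 0 0 0 12 0 35; 0 0 0 0 12 0 35; 0 0 0 0 12 0 35; 0 0 0 0 10 0 35; 0 0 0 0 6 0 35",
)

```text
time_s: 12.95
tool_pos: [0.6118, -0.2589, 0.0771]
ee_rot: [2.296, 2.144, 0.001]
ft_force: [-0.6, -0.4, -1.0]
finger_gap: 0.4
gripper_force: 3.0
```

Call:
step_arm(
  rows="0 0 0 0 0 0 35; 0 0 0 0 0 0 46; 0 0 0 0 0 0 48; 0 0 0 0 0 0 48; 0 0 0 0 0 0 48",
)

```text
time_s: 13.37
tool_pos: [0.6104, -0.2593, 0.0774]
ee_rot: [2.297, 2.143, -0.0]
ft_force: [0.0, 0.5, -0.2]
finger_gap: 0.472
gripper_force: 0.0
```

Call:
step_arm(
  rows="0 0 0 0 0 -6 48; 0 0 0 0 0 -12 48; 0 0 0 0 0 -30 48; 0 0 0 0 0 -40 48; 0 0 0 0 0 -40 48",
)

```text
time_s: 13.78
tool_pos: [0.6102, -0.2589, 0.2074]
ee_rot: [-2.296, -2.143, 0.0]
ft_force: [0.6, -0.9, 0.2]
finger_gap: 0.478
gripper_force: 0.0
```

Call:
step_arm(
  rows="0 0 0 0 -30 -10 48; 0 0 0 0 -35 0 48; 0 0 0 0 -35 0 48; 0 0 0 0 -35 0 48; 0 0 0 0 0 0 48",
)

```text
time_s: 14.2
tool_pos: [0.4702, -0.2503, 0.2157]
ee_rot: [-2.299, -2.139, 0.006]
ft_force: [1.7, -0.6, 0.1]
finger_gap: 0.483
gripper_force: 0.0
```

```bash
python3 -c "
from h import *
print(get_state()['ft_force'])
f=grab_frame('top');g=grab_frame('side');tins(g);print();tins(f)
cv2.imwrite('pics/t5.png',np.hstack([cv2.resize(f['frame'][130:330,250:450],(400,400)),cv2.resize(g['frame'][180:380,250:450],(400,400))]))"
```

```text
[ 1.70512211 -0.55418786  0.126802  ]
blob 173 [ 0.61   -0.2599] bay [-0.0088  0.0542] [389. 255.]
blob 207 [ 0.6192 -0.3124] bay [-0.0038  0.001 ] [401. 270.]
blob 239 [ 0.622  -0.3717] bay [-0.0057 -0.0582] [413. 287.]
```

View pics/t5.png

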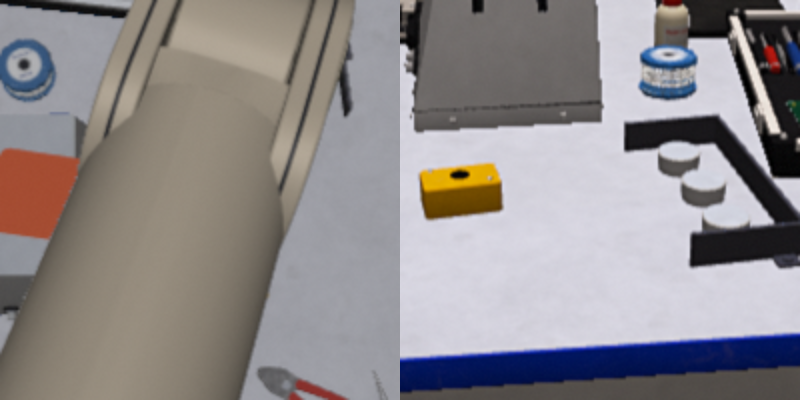

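In the side view all three tins stand flat inside the bay, at local x of about -9, -4 and -6 mm. The adapter is in place and the hand is clear.

```bash
python3 -c "
from h import *
print(sign_off())"
```

```text
the job is handed in; nothing more can be done
None
```

The job is handed in with no verdict returned: my last camera check showed all three tins flat in the bay (about 31–36 mm behind the mouth) and the adapter in place; two tins were pushed, the one by the heater was slid in a light 3 N pinch, and joint 7 briefly read -2.603 against its -2.6 limit.

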